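# Hold a bracket home in the corner jig

### The job

Pick up the brass angle bracket and set it flat on the plate of the corner jig, the back of its upright leg facing the long blue fence. Press it into the corner so that its back bears on the blue fence and its end on the short red fence, and finish still holding it with the gripper and pressing it firmly against both, ready for its holes to be centre-punched. Leave the dark steel bracket and everything else on the bench where they are.

Things in the scene. Friction and masses are not known exactly. Their poses are not given: they have to be found in the camera images.
- brass_bracket: Brass-coloured angle bracket (L section), 0.38 to 0.6 kg, loose, on the board, upright leg up. Flat leg 50 mm (x) by 70 mm (y), 8 mm thick; upright leg 8 mm thick, 70 mm long (y), at x +17 to +25 mm, its top 65 mm above the underside. Outer back face: x = +25 mm; ends: y = -35 and +35 mm. Origin: centre of the underside; z up. Can be gripped across the upright leg from above.
- brass_bracket_back (a point): Point on the outer back face of the brass bracket, at mid-length, 9 mm above its underside (bracket frame: x +25, y 0, z +9 mm). Axes as the bracket.
- steel_bracket: Dark steel angle bracket, same size and shape as the brass one, axes likewise; stands on the board beside the brass one (either may be on the left), centres about 105 to 170 mm apart. A bystander.
- board: Fixed wooden board, 150 mm (x) by 280 mm (y) by 18 mm high, on which both brackets start. Origin: centre of the underside, on the bench.
- jig: Corner jig bolted to the bench: dark steel plate 180 by 180 mm, 12 mm thick, with two low fences on top. Origin: centre of the plate's underside, on the bench; z up; x points at the long fence, y at the short one.
- corner (a point): Inner corner of the jig, where the two fence faces would meet, on the plate's top (jig frame: x +50, y +70, z +12 mm); axes as the jig. Blue fence face: plane x = 0; red fence face: plane y = 0; the free plate is on the negative side of both. When home, the bracket's axes are parallel to these and its origin is at x -25, y -35, z 0 mm.
- long_fence: Blue fence fixed to the jig plate, rigid. In the corner's frame its face is x = 0, reaching from y -145 to y -5 mm; 16 mm thick (towards +x), 18 mm high above the plate. Origin at the corner.
- short_fence: Red fence fixed to the jig plate, rigid. In the corner's frame its face is y = 0, reaching from x -95 to x -5 mm; 16 mm thick (towards +y), 18 mm high above the plate. Origin at the corner.
- hammer: Hammer lying right of the board. Bystander.
- wire_brush: Red-handled brush lying left of the jig. Bystander.
- wrench: Steel wrench lying beyond the board. Bystander.
- screwdriver: Orange screwdriver lying beyond the jig. Bystander.
- jar: White jar with blue cap, 64 mm across, 85 mm high, standing beyond the jig and board. Bystander. Origin: centre of the underside.
- coil: Flat steel ring, 90 mm across, 12 mm high, at the right near the robot. Bystander. Origin: centre of the underside.
- oil_bottle: Amber bottle with red cap, 60 mm across, 140 mm high, at the left near the robot. Bystander. Origin: centre of the underside.
Mind the look-alikes: they are no part of the job. What is meant by the brass_bracket is not green or orange, and is the larger of those in its own colour.

How it is judged:
On the way, in this order (a step that is already met when the one before it is completed fails the run):
1. the brass bracket has been lifted clear of the board (z of brass_bracket in the frame of board above 0.035 m and contact force between brass_bracket and board below 0.1 N), for 0.1 s.
2. the brass bracket stands flat on the jig plate with its back towards the blue fence (z of brass_bracket in the frame of corner below 0.003 m and angle between brass_bracket's own z axis and vertical below 0.06 rad and horizontal distance between brass_bracket and jig below 0.09 m and x of brass_bracket_back in the frame of corner above -0.075 m), for 0.05 s.
At the end, for the whole second after the job is handed in: Brass bracket on the jig plate (within 3 mm, 0.05 rad of upright), its back within 3 mm of the blue fence and its end within 3 mm of the red one, parallel within 0.05 rad, pressing each with over 3 N, fingers bearing on it, at rest; other things within 30 mm of their start (x of brass_bracket_back in the frame of corner between -0.003 and 0.003 m and y of brass_bracket in the frame of corner between -0.038 and -0.032 m and z of brass_bracket in the frame of corner between -0.003 and 0.003 m and angle between the y axis of brass_bracket and the y axis of corner, either way round below 0.05 rad and angle between brass_bracket's own z axis and vertical below 0.05 rad and contact force between brass_bracket and long_fence above 3 N and contact force between brass_bracket and short_fence above 3 N and contact force between the fingers and brass_bracket above 2 N and linear speed of brass_bracket below 0.01 m/s and distance of each of steel_bracket, hammer, wire_brush, wrench, screwdriver, jar, coil, oil_bottle from where it was at the start of the episode below 0.03 m); the arm keeps its last pose, push and grip.
It fails at once if the dark steel bracket is moved by more than 30 mm (distance of steel_bracket from where it was at the start of the episode above 0.03 m).
It fails at once if another thing on the bench is moved by more than 30 mm (distance of any of hammer, wire_brush, wrench, screwdriver, jar, coil, oil_bottle from where it was at the start of the episode above 0.03 m).
It also fails if it takes over 51 s, if anything falls off the work surface, if the arm or the gripper's body presses on something with over 40 N, if the wrist force passes 120 N, or if a joint passes its speed limit or range.

### The arm

A 7-joint arm with a two-finger parallel gripper is mounted at the origin on the work surface. World frame = base frame: x ahead of the robot, y to its left, z up, the work surface at z = 0. Lengths are in m, angles in rad, forces in N, time in s.
With the tool pointing down it reaches from about 0.35 to 0.9 m from the base axis. Payload 7.2 kg.
Tool frame: the origin (TCP) lies midway between the tips of the shut fingers; the grasp point (between the pads) lies 19 mm behind it (hold_point_z is the distance from the TCP to the grasp point, in m); x points along the fingers, y is the direction in which the jaws open and shut, and the axes are right-handed (so a half turn about x gives the same grasp; the last joint's range is limited). The gripper opens to 85 mm and grips with 20 to 120 N. Pads are 22 mm wide; open, the fingers measure 114 mm over their backs; the gripper's body (76 mm by 85 mm) begins 54 mm behind the grasp point. The pads swing forward as they close: fully open they stand 13 mm farther back than shut.
Start: joints at [-1.395, 0.411, -0.013, 1.596, 0.006, 1.134, -0.082], TCP at [0.151, 0.607, 0.231] pointing down, gripper open.
Joint ranges: [-2.95, 2.95], [-0.29, 1.99], [-1.47, 1.44], [0.14, 2.54], [-1.03, 4.17], [0.13, 1.85], [-2.86, 2.86]. Speed limits (rad/s): [2.39, 2.39, 3.01, 3.01, 3.14, 3.14, 3.14].

### API

Orientations are given as a rotation vector (axis times angle).
In Python, from rig import state, get_image, camera_info, finish_job, hold_point_z gives the robot as it stands. The module is installed in compiled form; this text tells all that it offers.
- The arm moves only by the tool move_arm, never from a script. Its argument "commands" is text: rows parted by semicolons, each of 4 numbers parted by spaces: the shift along the world's x, y, z in m, then the turn about the world's z in degrees. In form: x y z twist; .... A call has 1 to 8 rows; each row shifts and turns the commanded pose from where the row before left it; what a row does not reach is not made up. A row lasts 1/10 s, in which the tool goes at most 50 mm and 8.59 degrees, less where a joint would pass 70% of its speed; a pose out of reach is approached as far as the arm can. A call is refused whole if a number of a shift passes 0.05 or a number of a turn 8.59, either way. A call with a gripper value outside its range is refused whole. "grip" is the closure in counts, from 0 (fully open) to 255 (shut), set as the call begins (left out, the last holds). The fingers move at their own pace and stop on an object; "newtons" is the grip in N (left out, the last holds). Time passes only in rows, so rows that do not move let the fingers close. It gives the time, the measured TCP pose, the force and the opening at its end, in the units of the state.
- state(): the state, without advancing time (a new reading comes with each control period).
- get_image(name): name is "side" or "top" or "wrist"; returns (picture, depth): 480x640x3 uint8, red, green, blue; 480x640 float32, m along the optical axis (not along the pixel's ray), 0 where there is no reading.
- camera_info(name): a dict with "fx", "fy", "cx", "cy" (pixels), "k1" (the pictures are not rectified: a ray, as slopes to the right and down, at radius r is drawn at 1 + k1 r^2 times it, then the intrinsics apply), "cam_to_world" (4x4, takes a point from camera to world coordinates). Camera axes: x right, y down, z forward; pixel columns grow to the right and rows downward; lengths in m; the calibration is good to about 2 mm. A picture is of the moment at which its call begins: read the wrist's pose just before it. camera_info takes no time and is no camera call; for the wrist camera it gives the pose at the moment of the call.
- finish_job(): hands the job in, once; it reports no verdict.
The state is a dict: "clock": time; "joints": joint angles; "joint_vel": joint speeds; "tau": joint torques, N m; "eef_pos": TCP position; "orientation": TCP orientation; "force": force on the tool from outside, world axes, zero at the start; "torque": the same for the moment, N m; "opening": finger opening in m.
Only numpy, scipy, OpenCV 4.12 (cv2) and the standard library are available. Lean on these libraries where they do the work, as an engineer would, in place of code of your own. Each camera call takes 0.05 s, during which the arm holds its last target. There are 200 camera calls.

## Working session

There is one attempt and no reset: what is moved stays moved. The work goes in short steps, Python scripts to look and compute and a tool call to move; the robot and the scene stay as the last step left them, time stands still between calls to the robot, and variables do not carry over. Pictures are saved under pics/ and viewed, about 8 in all and at most 12, crops included, and the job is handed in when it is done.

Besides the shell and the picture viewer there is one more tool, called after "Call:" as name(argument=value, ...), one argument or row to a line, values as JSON. move_arm: Moves the arm, as the interface text tells. Its arguments: {"type":"object","properties":{"commands":{"type":"string"},"grip":{"type":"number"},"newtons":{"type":"number"}},"required":["commands"]}

```bash
mkdir -p pics
cat > h.py <<'E'
import numpy as np, cv2
from rig import *
def world(name,uv,z=None,depth=None,info=None):
    c=info or camera_info(name); M=np.array(c["cam_to_world"])
    K=np.array([[c["fx"],0,c["cx"]],[0,c["fy"],c["cy"]],[0,0,1.]])
    uv=np.atleast_2d(np.array(uv,float))
    d=(uv-[c["cx"],c["cy"]])/[c["fx"],c["fy"]]
    s=d.copy()
    for _ in range(20): s=d/(1+c["k1"]*(s**2).sum(1,keepdims=True))
    r=np.c_[s,np.ones(len(s))]@M[:3,:3].T; o=M[:3,3]
    t=np.asarray(depth,float).reshape(-1,1) if depth is not None else ((z-o[2])/r[:,2])[:,None]
    return o+t*r
E
python3 - <<'E'
from h import *
np.set_printoptions(precision=4,suppress=True)
for n in("top","side"):
    p,d=get_image(n); cv2.imwrite(f"pics/{n}0.png",p[:,:,::-1]); np.savez(f"pics/{n}0.npz",p=p,d=d)
    print(n,camera_info(n))
s=state(); print(s, hold_point_z)
E
```

```text
top {'fx': 541.4197630779888, 'fy': 541.4197630779888, 'cx': 319.5780535091148, 'cy': 239.8194470644305, 'k1': -0.08052487154225109, 'cam_to_world': array([[ 0.0187, -0.9939,  0.1086,  0.3568],
       [-0.9998, -0.0192, -0.0033, -0.0378],
       [ 0.0054, -0.1085, -0.9941,  1.4323],
       [ 0.    ,  0.    ,  0.    ,  1.    ]])}
side {'fx': 567.5336627195784, 'fy': 567.5336627195784, 'cx': 317.9914038765728, 'cy': 236.88598880880045, 'k1': -0.15550027653219795, 'cam_to_world': array([[ 0.9762, -0.0904,  0.1972,  0.2795],
       [-0.2161, -0.4841,  0.8479, -1.1525],
       [ 0.0188, -0.8704, -0.4921,  0.7074],
       [ 0.    ,  0.    ,  0.    ,  1.    ]])}
{'clock': 0.1, 'joints': array([-1.3952,  0.4118, -0.0127,  1.597 ,  0.0056,  1.1343, -0.0822]), 'joint_vel': array([ 0.0019, -0.0015,  0.0003, -0.0025,  0.0005,  0.0006, -0.0014]), 'tau': array([  0.0025, -60.1834,   0.684 , -30.0088,   0.014 ,   0.0065,
         0.    ]), 'eef_pos': array([0.1508, 0.6061, 0.2305]), 'orientation': array([ 0.1903,  1.5624, -0.1926]), 'force': array([-0.2337, -0.2661,  0.1789]), 'torque': array([-0.0839,  0.0496, -0.0151]), 'opening': 0.08530621088527517} 0.0187
```

View pics/top0.png

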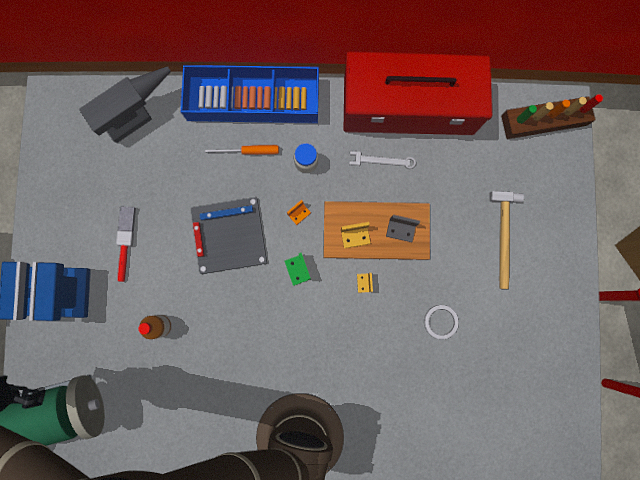

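View pics/side0.png

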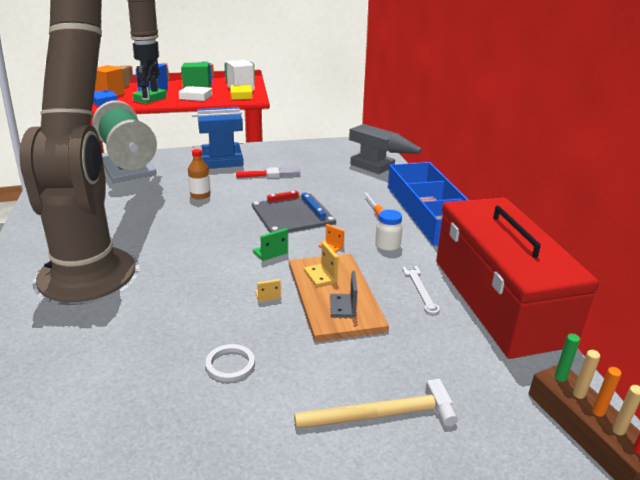

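The top view shows a board at (377,230) with a brass bracket at (355,235) and a dark steel bracket at (403,229). The jig is at (229,235), with the blue fence at (228,212) and the red fence at (198,238).

Bracket look-alikes: green (298,268), orange (300,212) and a small brass one off the board at (365,282). The one meant is the brass one at (355,235): it is on the board and the larger of the two brass ones.

Run:
```python
from h import *
np.set_printoptions(precision=4,suppress=True)
f=np.load("pics/top0.npz");p,d=f["p"],f["d"]
cv2.imwrite("pics/crop0.png",cv2.resize(p[185:300,180:440,::-1],None,fx=3,fy=3,interpolation=cv2.INTER_CUBIC))
hsv=cv2.cvtColor(p,cv2.COLOR_RGB2HSV)
v,u=np.mgrid[:480,:640]
W=world("top",np.c_[u.ravel(),v.ravel()],depth=d.ravel()).reshape(480,640,3)
for n,(u,v) in dict(brass=(355,235),sm=(365,282),board=(377,254),jig=(235,240)).items(): print(n,hsv[v,u],W[v,u])
def seg(name,lo,hi,box,zmin,zmax):
    m=cv2.inRange(hsv,lo,hi)>0; b=np.zeros_like(m); x0,y0,x1,y1=box; b[y0:y1,x0:x1]=1
    m&=b&(W[...,2]>zmin)&(W[...,2]<zmax)
    P=W[m]; r=cv2.minAreaRect((P[:,:2]*1000).astype(np.float32)); print(name,len(P),r,P[:,2].min(),P[:,2].max())
    l=cv2.fitLine((P[:,:2]*1000).astype(np.float32),cv2.DIST_HUBER,0,.01,.01).ravel(); print("  line",l,np.degrees(np.arctan2(l[1],l[0])))
seg("brass all",(18,90,60),(35,255,255),(335,215,375,252),.02,.2)
seg("brass top",(18,90,60),(35,255,255),(335,215,375,252),.072,.2)
seg("steel top",(0,0,0),(180,90,255),(380,205,425,250),.072,.2)
seg("blue",(100,120,40),(130,255,255),(190,195,270,230),.02,.06)
seg("red",(0,120,40),(8,255,255),(185,210,215,265),.02,.06)
```

```text
brass [ 20 181 218] [ 0.526  -0.1355  0.017 ]
sm [ 20 181 213] [ 0.4033 -0.1642  0.005 ]
board [ 13 171 185] [ 0.4765 -0.1935  0.0213]
jig [115  17  88] [0.5072 0.181  0.0115]
brass all 553 ((522.4033203125, -135.73733520507812), (51.08453369140625, 70.77079772949219), 10.818877220153809) 0.020163917858912583 0.0913591011323549
  line [   0.1068   -0.9943  525.8057 -134.5083] -83.871506
brass top 97 ((542.9473876953125, -130.54478454589844), (8.430233001708984, 67.3018569946289), 10.508217811584473) 0.07223626492698298 0.0913591011323549
  line [   0.208    -0.9781  542.3318 -130.1464] -77.995674
steel top 96 ((562.33154296875, -258.5179748535156), (69.09954071044922, 8.016966819763184), 78.58760833740234) 0.07329871270844879 0.09084753605091245
  line [   0.2154    0.9765  561.1407 -258.8919] 77.55987
blue 301 ((579.3676147460938, 205.1660614013672), (16.904817581176758, 138.2560577392578), 10.456259727478027) 0.02045980433972283 0.037558261010625094
  line [  0.1807  -0.9835 578.8297 204.2383] -79.59117
red 171 ((506.78826904296875, 275.5062255859375), (88.91748046875, 16.945430755615234), 9.662010192871094) 0.021090435159062615 0.03787565982438612
  line [  0.9778   0.2095 506.0754 275.137 ] 12.091621
```

View pics/crop0.png

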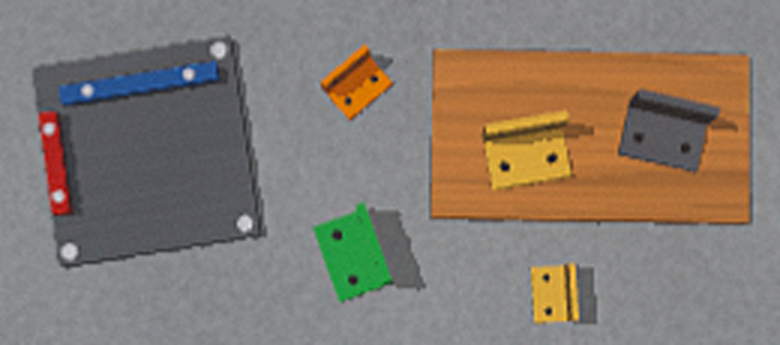

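Confirmed: the large brass bracket on the board is at crop (527,150), and the smaller one at crop (555,292) is off the board. Bracket yaw is about +10.7° and jig yaw about +10.4°. The corner comes out near (0.558, 0.277).

Run:
```python
from h import *
from scipy.spatial.transform import Rotation as R
s=state(); print(R.from_rotvec(s["orientation"]).as_matrix().round(3))
```

```text
[[-0.     0.241  0.97 ]
 [-0.001  0.97  -0.241]
 [-1.    -0.001  0.   ]]
```

Call:
move_arm(
  commands="0.0196 -0.0368 0 -3.27;0.0196 -0.0368 0 -3.27;0.0196 -0.0368 0 -3.27;0.0196 -0.0368 0 -3.27;0.0196 -0.0368 0 -3.27;0.0196 -0.0368 0 -3.27;0.0196 -0.0368 0 -3.27;0.0196 -0.0368 0 -3.27",
  grip=0,
)

```text
clock: 0.9
eef_pos: [0.3081, 0.3104, 0.2312]
orientation: [0.55, 1.5, -0.55]
force: [0.9, 1.2, 0.1]
opening: 0.0855
```

Call:
move_arm(
  commands="0.0196 -0.0368 0 -3.27;0.0196 -0.0368 0 -3.27;0.0196 -0.0368 0 -3.27;0.0196 -0.0368 0 -3.27;0.0196 -0.0368 0 -3.27;0.0196 -0.0368 0 -3.27;0.0196 -0.0368 0 -3.27;0.0196 -0.0368 0 -3.27",
)

```text
clock: 1.7
eef_pos: [0.4648, 0.0161, 0.2313]
orientation: [0.901, 1.376, -0.901]
force: [0.3, 0.8, -0.6]
opening: 0.0855
```

Call:
move_arm(
  commands="0.0196 -0.0368 0 -3.27;0.0196 -0.0368 0 -3.27;0.0196 -0.0368 0 -3.27;0.0196 -0.0368 0 -3.27;0 0 0 0;0 0 0 0;0 0 0 0",
)

```text
clock: 2.4
eef_pos: [0.5424, -0.1284, 0.2309]
orientation: [1.071, 1.293, -1.071]
force: [-0.0, -0.8, -0.4]
opening: 0.0852
```

Run:
```python
from h import *
from scipy.spatial.transform import Rotation as R
np.set_printoptions(precision=4,suppress=True)
s=state(); info=camera_info("wrist"); p,d=get_image("wrist"); print(s["clock"],s["eef_pos"],s["joints"],s["force"]); M=R.from_rotvec(s["orientation"]).as_matrix(); print(M.round(3), np.degrees(np.arctan2(M[1,1],M[0,1])))
cv2.imwrite("pics/w1.png",p[:,:,::-1]); np.savez("pics/w1.npz",p=p,d=d)
import pickle; pickle.dump(info,open("pics/w1.pkl","wb"))
hsv=cv2.cvtColor(p,cv2.COLOR_RGB2HSV); v,u=np.mgrid[:480,:640]
W=world("wrist",np.c_[u.ravel(),v.ravel()],depth=d.ravel(),info=info).reshape(480,640,3)
m=(cv2.inRange(hsv,(17,90,50),(36,255,255))>0)
for lo,hi in((.072,.1),(.02,.035)):
    P=W[m&(W[...,2]>lo)&(W[...,2]<hi)]*1000
    P=P[np.linalg.norm(P[:,:2]-[527,-134],axis=1)<70]
    if len(P): print(lo,len(P),cv2.minAreaRect(P[:,:2].astype(np.float32)),P[:,2].mean())
```

```text
2.4 [ 0.5424 -0.1284  0.2309] [-0.3787  0.3389  0.6766  1.7965 -0.2375  1.0899  0.5681] [-0.0394 -0.7733 -0.3598]
[[-0.001  0.983  0.186]
 [ 0.001  0.186 -0.983]
 [-1.    -0.001 -0.001]] 10.703012684332151
0.072 997 ((542.452392578125, -130.81797790527344), (7.797143459320068, 70.19883728027344), 11.637892723083496) 82.92062918757657
0.02 3758 ((519.2295532226562, -143.23301696777344), (47.852294921875, 89.69529724121094), 6.1720662117004395) 26.012913807318398
```

View pics/w1.png

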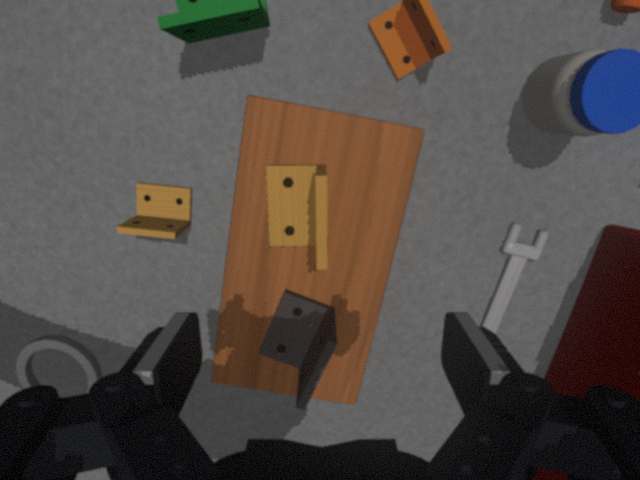

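The wrist view shows the brass bracket's upright at (321,220), vertical in the image and so aligned with the jaws. The steel bracket at (300,345) is clear of the fingers. Descending.

Call:
move_arm(
  commands="0 -0.0024 -0.03 0.3;0 0 -0.035 0;0 0 -0.035 0;0 0 -0.035 0;0 0 -0.03 0;0 0 -0.018 0;0 0 0 0;0 0 0 0",
)

```text
clock: 3.25
eef_pos: [0.543, -0.1311, 0.0488]
orientation: [1.067, 1.294, -1.066]
force: [-0.8, -0.0, -0.3]
opening: 0.0856
```

Call:
move_arm(
  commands="0 0 0 0;0 0 0 0;0 0 0 0;0 0 0 0;0 0 0 0;0 0 0 0;0 0 0 0;0 0 0 0",
  grip=255,
  newtons=100,
)

```text
clock: 4.05
eef_pos: [0.5432, -0.1319, 0.0487]
orientation: [1.068, 1.293, -1.067]
force: [-1.0, 0.8, 6.7]
opening: 0.0063
```

Call:
move_arm(
  commands="0 0 0.01 0;0 0 0.02 0;0 0 0.03 0;0 0 0.03 0;0 0 0.03 0;0 0 0.01 0;0 0 0 0;0 0 0 0",
)

```text
clock: 4.85
eef_pos: [0.542, -0.1314, 0.177]
orientation: [1.067, 1.295, -1.068]
force: [-0.0, 0.8, -5.6]
opening: 0.0066
```

Run:
```python
from h import *
np.set_printoptions(precision=4,suppress=True)
s=state(); info=camera_info("wrist"); p,d=get_image("wrist"); print(s["clock"],s["eef_pos"],s["force"],s["opening"])
cv2.imwrite("pics/w2.png",p[:,:,::-1])
```

```text
4.85 [ 0.542  -0.1314  0.177 ] [-0.0219  0.7958 -5.6045] 0.006567882298420646
```

View pics/w2.png

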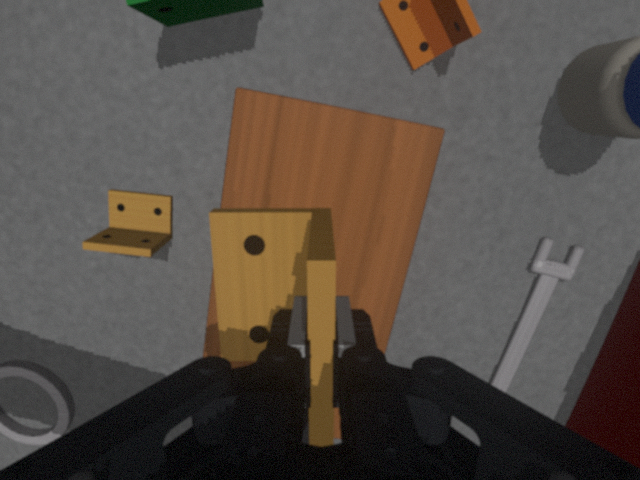

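The bracket is held level between the pads (leg at (321,300)) and the force reading is −5.6 N, about its weight. Moving over to the jig.

Call:
move_arm(
  commands="0 0.03 0 0;0 0.045 0 0;0 0.045 0 0;0.001 0.05 0 -0.1;0.001 0.05 0 -0.2;0 0.05 0 -0.2;0 0.045 0 0;0 0.035 0 0",
)

```text
clock: 5.7
eef_pos: [0.5433, 0.2215, 0.1763]
orientation: [1.07, 1.293, -1.074]
force: [0.4, 0.1, -5.4]
opening: 0.0067
```

Call:
move_arm(
  commands="0 0 0 0;0 0 -0.03 0;0 0 -0.03 0;0 0 -0.03 0;0 0 -0.02 0;0 0 0 0;0 0 0 0",
)

```text
clock: 6.4
eef_pos: [0.5445, 0.2173, 0.0675]
orientation: [1.073, 1.29, -1.076]
force: [0.6, -0.0, -4.0]
opening: 0.0069
```

Run:
```python
from h import *
from scipy.spatial.transform import Rotation as R
np.set_printoptions(precision=4,suppress=True)
s=state(); info=camera_info("wrist"); p,d=get_image("wrist"); print(s["clock"],s["eef_pos"],s["force"],s["opening"])
M=R.from_rotvec(s["orientation"]).as_matrix(); print(np.degrees(np.arctan2(M[1,1],M[0,1])))
cv2.imwrite("pics/w3.png",p[:,:,::-1])
hsv=cv2.cvtColor(p,cv2.COLOR_RGB2HSV); v,u=np.mgrid[:480,:640]
W=world("wrist",np.c_[u.ravel(),v.ravel()],depth=d.ravel(),info=info).reshape(480,640,3)*1000
def seg(n,lo,hi,z0,z1):
    m=(cv2.inRange(hsv,lo,hi)>0)&(W[...,2]>z0)&(W[...,2]<z1)
    P=W[m]; P=P[np.linalg.norm(P[:,:2]-[545,230],axis=1)<120]
    if len(P)>5: print(n,len(P),cv2.minAreaRect(P[:,:2].astype(np.float32)),P[:,2].mean(),P[:,2].std())
seg("blue",(100,120,30),(130,255,255),26,36)
seg("red",(0,120,30),(8,255,255),26,36)
seg("flat",(17,90,40),(36,255,255),30,60)
seg("leg",(17,90,40),(36,255,255),90,130)
```

```text
6.4 [0.5445 0.2173 0.0675] [ 0.6446 -0.0243 -4.0128] 0.0068676365250040505
10.398173085489358
blue 5876 ((574.5535888671875, 226.33587646484375), (15.876317977905273, 99.60769653320312), 10.238308906555176) 29.921646957772214 0.705492346421346
red 6829 ((506.37664794921875, 277.6772766113281), (89.7027816772461, 16.0137882232666), 10.130485534667969) 29.887711311390163 0.6886846694783274
flat 11796 ((522.9874267578125, 214.5747528076172), (50.34138107299805, 70.47996520996094), 10.479405403137207) 44.761081067581536 1.4769784387000844
leg 5386 ((534.5130004882812, 218.48362731933594), (33.282371520996094, 65.6768569946289), 16.563541412353516) 101.5023968218342 2.704409188800379
```

View pics/w3.png

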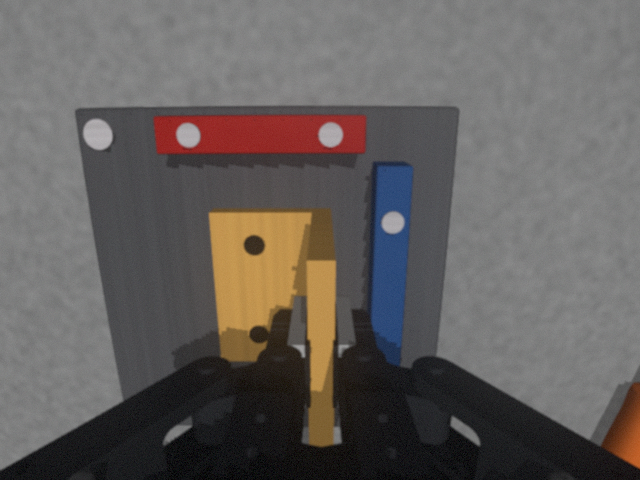

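The view shows the bracket aligned over the plate, with the red fence at the top (260,133) and the blue fence at the right (390,260). The gaps are about 20 mm to blue and 22 mm to red, and the underside is about 24 mm above the plate.

Call:
move_arm(
  commands="0 0 -0.01 0;0 0 -0.008 0;0 0 -0.004 0;0 0 -0.002 0;0 0 0 0;0 0 0 0",
)

```text
clock: 7.05
eef_pos: [0.545, 0.2181, 0.0445]
orientation: [1.074, 1.29, -1.074]
force: [1.0, -0.2, -4.4]
opening: 0.0071
```

Call:
move_arm(
  commands="0 0 -0.001 0;0 0 -0.001 0;0 0 -0.0005 0;0 0 0 0;0 0 0 0",
)

```text
clock: 7.55
eef_pos: [0.5452, 0.2182, 0.0427]
orientation: [1.075, 1.29, -1.073]
force: [-2.5, -0.9, 5.8]
opening: 0.0064
```

The bracket is on the plate: the vertical reading went from −4.4 to +5.8 N. Sliding towards the blue fence, then the red.

Call:
move_arm(
  commands="0.006 0.001 0 0;0.006 0.001 0 0;0.004 0.0008 0 0;0.002 0.0004 0 0;0 0 0 0;0 0 0 0",
)

```text
clock: 8.15
eef_pos: [0.5587, 0.221, 0.0427]
orientation: [1.07, 1.297, -1.079]
force: [-16.5, -2.7, 21.2]
opening: 0.0069
```

Call:
move_arm(
  commands="-0.001 0.006 0 0;-0.001 0.006 0 0;-0.0009 0.005 0 0;-0.0004 0.002 0 0;0 0 0 0;0 0 0 0",
)

```text
clock: 8.75
eef_pos: [0.5608, 0.238, 0.0428]
orientation: [1.075, 1.287, -1.075]
force: [-0.8, -6.5, 5.8]
opening: 0.0069
```

```bash
cat > look.py <<'E'
from h import *
import sys
from scipy.spatial.transform import Rotation as R
np.set_printoptions(precision=4,suppress=True)
s=state(); info=camera_info("wrist"); p,d=get_image("wrist"); print(s["clock"],s["eef_pos"],s["force"],s["torque"],s["opening"])
M=R.from_rotvec(s["orientation"]).as_matrix(); print(M.round(3),np.degrees(np.arctan2(M[1,1],M[0,1])))
cv2.imwrite(sys.argv[1],p[:,:,::-1])
hsv=cv2.cvtColor(p,cv2.COLOR_RGB2HSV); v,u=np.mgrid[:480,:640]
W=world("wrist",np.c_[u.ravel(),v.ravel()],depth=d.ravel(),info=info).reshape(480,640,3)*1000
def seg(n,lo,hi,z0,z1):
    m=(cv2.inRange(hsv,lo,hi)>0)&(W[...,2]>z0)&(W[...,2]<z1)
    P=W[m]; P=P[np.linalg.norm(P[:,:2]-[545,230],axis=1)<120]
    r=cv2.minAreaRect(P[:,:2].astype(np.float32)); print(n,len(P),r,P[:,2].mean(),P[:,2].std())
    A=np.c_[P[:,:2],np.ones(len(P))]; print("  slopes",np.linalg.lstsq(A,P[:,2],rcond=None)[0][:2]); return np.array(r[0])
b=seg("blue",(100,120,30),(130,255,255),26,36)
r=seg("red",(0,120,30),(8,255,255),26,36)
f=seg("flat",(17,90,40),(36,255,255),14,28)
t=np.radians(10.2); c,q=np.cos(t),np.sin(t); J=np.array([[c,q],[-q,c]])
print("gap to blue",(J@b)[0]-8-(J@f)[0]-25,"gap to red",(J@r)[1]-8-(J@f)[1]-35)
E
python3 look.py pics/w4.png
```

```text
8.75 [0.5608 0.238  0.0428] [-0.8441 -6.5242  5.826 ] [-1.3168  0.1919  0.0574] 0.006885003046814639
[[ 0.002  0.984  0.179]
 [-0.002  0.179 -0.984]
 [-1.     0.001  0.002]] 10.339754230974098
blue 2471 ((576.5026245117188, 222.01806640625), (14.902795791625977, 108.96814727783203), 11.294252395629883) 29.963070217783525 0.6615857123738702
  slopes [-0.0046 -0.0022]
red 8625 ((506.0887451171875, 277.6502990722656), (90.44001007080078, 16.55006217956543), 10.075631141662598) 29.857126146873313 0.7467170546656797
  slopes [ 0.0039 -0.0162]
flat 11485 ((539.1054077148438, 234.80087280273438), (49.93956756591797, 71.22457122802734), 10.200756072998047) 20.02179807816887 0.8317536547051867
  slopes [ 0.0054 -0.0039]
gap to blue 1.5425365704810474 gap to red 5.018964260799777
```

View pics/w4.png

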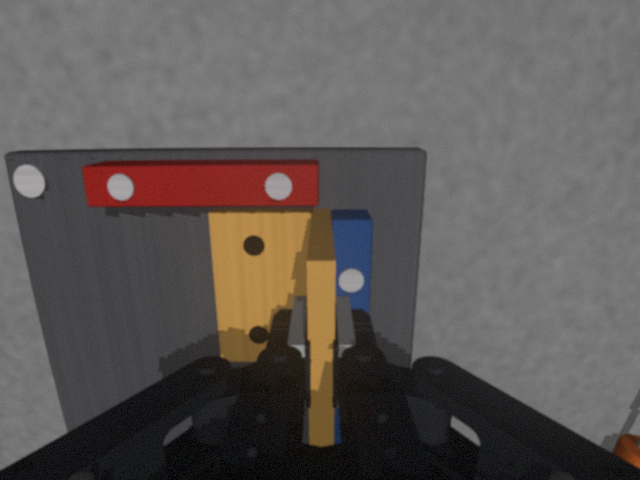

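The bracket is flat and parallel, close to blue at (340,300) and a few mm short of red at (265,208). Pushing on.

Call:
move_arm(
  commands="-0.0005 0.003 0 0;-0.0004 0.002 0 0;-0.0002 0.001 0 0;0 0 0 0;0 0 0 0",
)

```text
clock: 9.3
eef_pos: [0.5599, 0.2428, 0.0428]
orientation: [1.075, 1.285, -1.076]
force: [0.4, -9.4, 7.1]
opening: 0.0064
```

Call:
move_arm(
  commands="0.002 0.0004 0 0;0.001 0.0002 0 0;0 0 0 0;0 0 0 0",
)

```text
clock: 9.7
eef_pos: [0.5602, 0.2428, 0.0428]
orientation: [1.072, 1.289, -1.08]
force: [-9.8, -11.1, 16.3]
opening: 0.0068
```

Call:
move_arm(
  commands="0.0015 0.003 0 0;0.0015 0.003 0 0;0 0 0 0;0 0 0 0",
)

```text
clock: 10.1
eef_pos: [0.5604, 0.243, 0.0427]
orientation: [1.066, 1.29, -1.091]
force: [-21.7, -25.9, 31.1]
opening: 0.0068
```

```bash
python3 look.py pics/w5.png
```

```text
10.1 [0.5604 0.243  0.0427] [-21.6934 -25.9037  31.0934] [-5.3036  4.7836  0.124 ] 0.006751588913207982
[[-0.011  0.984  0.176]
 [-0.01   0.176 -0.984]
 [-1.    -0.012  0.008]] 10.112220167109614
blue 2063 ((576.134033203125, 224.5328369140625), (14.113929748535156, 104.16458892822266), 10.902036666870117) 29.955919067032536 0.6604308046952458
  slopes [-0.0056 -0.0019]
red 8210 ((506.4388122558594, 277.9643859863281), (89.9578628540039, 16.36124038696289), 10.384536743164062) 29.871045083452266 0.7437753285724107
  slopes [ 0.0051 -0.0252]
flat 10502 ((538.2637329101562, 239.6832275390625), (49.99294662475586, 70.74404907226562), 10.129271507263184) 20.544620157413036 0.705809692252818
  slopes [-0.0141 -0.0093]
gap to blue 1.5888802312477992 gap to red 0.31185582153099745
```

Call:
move_arm(
  commands="0 0 0.001 0;0.0005 0.0005 0.0005 0;0 0 0 0;0 0 0 0;0 0 0 0",
)

```text
clock: 10.65
eef_pos: [0.5604, 0.243, 0.0428]
orientation: [1.065, 1.289, -1.092]
force: [-18.1, -25.8, 19.5]
opening: 0.007
```

```bash
python3 look.py pics/w6.png
```

```text
10.65 [0.5604 0.243  0.0428] [-18.0963 -25.7818  19.4512] [-5.2409  4.0954  0.0783] 0.006972368138712982
[[-0.012  0.984  0.175]
 [-0.011  0.175 -0.984]
 [-1.    -0.014  0.009]] 10.096915684002306
blue 2071 ((576.1196899414062, 224.5172576904297), (14.133480072021484, 104.1376953125), 10.887351036071777) 29.96816759564752 0.6397146799102487
  slopes [-0.005  -0.0024]
red 8225 ((506.2405700683594, 277.6974792480469), (90.38058471679688, 16.499948501586914), 10.068716049194336) 29.850494351648404 0.765224251451402
  slopes [ 0.0055 -0.0281]
flat 10506 ((538.1527709960938, 239.7857208251953), (50.21052169799805, 70.70594024658203), 10.203878402709961) 20.59256390345819 0.7281773204232271
  slopes [-0.0135 -0.0093]
gap to blue 1.6630630448016746 gap to red -0.03625005552436278
```

View pics/w6.png

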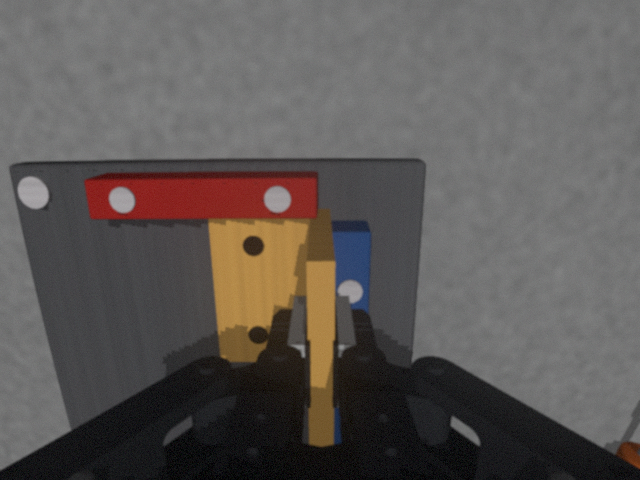

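Call:
move_arm(
  commands="0.0015 0.001 0.001 0;0.0015 0.0005 0.0005 0;0 0 0 0;0 0 0 0;0 0 0 0",
)

```text
clock: 11.2
eef_pos: [0.5606, 0.2431, 0.0429]
orientation: [1.061, 1.292, -1.098]
force: [-23.6, -26.7, 16.4]
opening: 0.0067
```

```bash
python3 look.py pics/w7.png
python3 - <<'E'
from h import *
p,d=get_image("side"); cv2.imwrite("pics/side1.png",p[:,:,::-1])
o=cv2.imread("pics/side0.png")
diff=cv2.absdiff(o,p[:,:,::-1].copy()).max(2)
for n,(u,v) in dict(hammer=(380,412),coil=(230,362),steel=(345,300),wrench=(422,290),jar=(390,230),bottle=(199,175),brush=(270,173),screwdriver=(373,205)).items(): print(n,(diff[v-20:v+20,u-20:u+20]>60).mean())
p,_=get_image("top"); cv2.imwrite("pics/top1.png",p[:,:,::-1])
E
```

```text
11.2 [0.5606 0.2431 0.0429] [-23.5873 -26.6646  16.4359] [-5.7595  5.2181  0.1567] 0.006655387020925735
[[-0.018  0.984  0.175]
 [-0.014  0.175 -0.984]
 [-1.    -0.02   0.011]] 10.085020484390078
blue 2062 ((576.207763671875, 223.9775848388672), (13.897300720214844, 105.01885986328125), 10.883091926574707) 29.953519738565134 0.6526581317995901
  slopes [-0.004  -0.0016]
red 8182 ((506.17620849609375, 277.9098815917969), (90.6661376953125, 16.421661376953125), 10.528353691101074) 29.855143786075757 0.7567698062855094
  slopes [ 0.005  -0.0239]
flat 10542 ((538.2647705078125, 239.7938232421875), (50.389610290527344, 70.56084442138672), 10.442009925842285) 20.81540825653803 0.7710747320170239
  slopes [-0.0214 -0.013 ]
gap to blue 1.5425127547927104 gap to red 0.1960518918589571
hammer 0.0
coil 0.0
steel 0.039375
wrench 0.0
jar 0.0
bottle 0.0
brush 0.043125
screwdriver 0.0
```

View pics/side1.png

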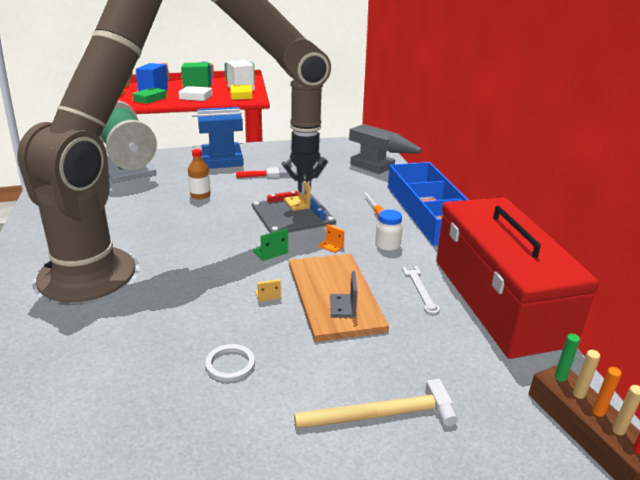

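The side view shows the bracket held in the jig corner at (300,200) and everything else where it was. A further 3 mm command towards blue moved the tool only 0.2 mm, so the bracket is bearing on both fences. Handing in.

```bash
python3 -c "
from rig import *
s=state();print(s['clock'],s['force'],s['eef_pos']);print(finish_job())"
```

```text
11.35 [-23.7706739  -28.66414399  17.36064067] [0.56059816 0.2431106  0.04286784]
the job is handed in; nothing more can be done
None
```

I gripped the brass bracket across its upright leg, lifted it off the board, and set it on the jig plate. I then slid it into the corner and handed the job in at 11.4 s, still gripped (set to 100 N) and pressing on both fences. `finish_job` gives no verdict, so these are my own last checks:

- **Push:** the wrist force resolves to about 28 N towards the blue fence and about 24 N towards the red one. Some of that may be friction on the plate, because the fence contact forces can't be read directly. When I commanded a further 3 mm towards blue, the tool moved only 0.2 mm, so it looks seated.
- **Red fence:** the measured gap is about 0.2 mm.
- **Blue fence:** the last image measurement gave a 1.5 mm gap, which disagrees slightly with the push. The bracket and gripper hide part of that fence in the image. Using the fence position measured earlier with a clear view, the gap is about 0.2 mm. Both are inside the 3 mm limit.
- **Alignment:** the bracket is parallel to the fences to within about 0.01 rad. It tilts by about 0.025 rad under the push, against a limit of 0.05.
- **Other things:** the final side view shows everything else, including the steel bracket, in its original place. Image patches around six of the eight were unchanged. The steel bracket's and wire brush's patches changed by about 4%, which I put down to the brass bracket being gone and the arm having moved.

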